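# Refit the grille of the downdraft box

### The arm

A 6-joint arm with a two-finger parallel gripper is mounted at the origin on the work surface. World frame = base frame: x ahead of the robot, y to its left, z up, the work surface at z = 0. Lengths are in mm, angles in rad, forces in N, time in s.
With the tool pointing down it reaches from about 400 to 925 mm from the base axis. Payload 12.5 kg.
Tool frame: the origin (TCP) lies where the fingers leave the gripper's body, on its centre line; the fingertips stand 78 mm ahead of it and the grasp point (between the pads) lies 59 mm ahead of it; z points along the fingers, y is the direction in which the jaws open and shut (so a half turn about z gives the same grasp; the last joint's range is limited). The gripper opens to 95 mm and grips with 3 to 60 N. Pads are 20 mm wide; open, the fingers measure 119 mm over their backs; the gripper's body (75 mm by 180 mm) begins 59 mm behind the grasp point.
Start: joints at [-0.106, 0.491, 1.559, -0, 1.092, -0.106], TCP at [625.01, 0.022, 292.261] pointing down, gripper open.
Joint ranges: [-3.1, 3.1], [-0.84, 2.19], [0.05, 2.79], [-1.13, 4.28], [0.06, 2.93], [-2.69, 2.69]. Speed limits (rad/s): [2.22, 2.22, 2.79, 3.14, 3.14, 3.14].

### API

Orientations are given as [roll, pitch, yaw] about the fixed x, y, z axes, in that order (R = Rz(yaw) Ry(pitch) Rx(roll)).
In Python, from cell import env, viewer, ticket, search_frame gives the robot as it stands.
- The arm moves only by the shell command python3 -m inch 'ROWS'. ROWS is a JSON object of lists of equal length, an entry for each row: "hand": the opening, from 0 (shut) to 1 (fully open); "delta_pos": the shift along the tool's x, y, z in cm, a list of three; "turn": the turn about the tool's z in rad. A call has 1 to 20 rows; each row shifts and turns the commanded pose from where the row before left it, along the tool's axes as they then stand; what a row does not reach is not made up. A row lasts 1/10 s, in which the tool goes at most 50 mm and 8.59 degrees, less where a joint would pass 70% of its speed; a pose out of reach is approached as far as the arm can. A call is refused whole if a number of a shift passes 5 or a number of a turn 0.15, either way. A call with a gripper value outside its range is refused whole. The fingers move at their own pace and stop on an object; the grip force is fixed at half the most. Time passes only in rows, so rows that do not move let the fingers close. It gives the time, the measured TCP pose, the force and the opening at its end, in the units of the state.
- env.state(): the state, without advancing time (a new reading comes with each control period).
- viewer.read_camera(name): name is "scene" or "side" or "wrist"; returns (picture, depth): 480x640x3 uint8, blue, green, red; 480x640 float32, mm along the optical axis (not along the pixel's ray), 0 where there is no reading.
- viewer.get_calibration(name): a dict with "fx", "fy", "cx", "cy" (pixels), "T" (4x4, takes a point from camera to world coordinates). Camera axes: x right, y down, z forward; pixel columns grow to the right and rows downward; lengths in mm; the calibration is good to about 2 mm. A picture is of the moment at which its call begins: read the wrist's pose just before it. get_calibration takes no time and is no camera call; for the wrist camera it gives the pose at the moment of the call.
- ticket.job_done(): hands the job in, once; it reports no verdict.
Trained networks look in the newest picture that a camera, given by its name, has taken for a name from the list of things; names that differ only in an ending like _2 or _b are one class to them, and where a whole thing is asked for, a point or a joint stands for the part that bears it (a point fixed in the world has none). Each returns a list of dicts, best first, with "p" (0 to 1); they miss things now and then, are a little off and sometimes report something else, mostly with a low value. They report only what shows in the picture. A call takes as long as a camera call.
- search_frame(camera, label): "centre" ([column, row] in pixels, amid what is visible of it).
The state is a dict: "t": time; "joints": joint angles; "qvel": joint speeds; "tau": joint torques, N m; "eef_pos": TCP position; "tcp_rot": TCP orientation; "ft_force": force on the tool from outside, world axes, zero at the start; "moment": the same for the moment, N m; "opening": opening from 0.0 (shut) to 1.0 (fully open).
Only numpy, scipy, OpenCV 4.12 (cv2) and the standard library are available. Lean on these libraries where they do the work, as an engineer would, in place of code of your own. Each camera call takes 0.05 s, during which the arm holds its last target.

### The job

Put the slotted metal grille back into the green dust box: it is longer than the box's opening, so tip one end in under the lip at one end of the box, lower the other end past the opposite lip, and slide it back until it lies flat on the ledges, centred, with both ends tucked under the lips. Let go of it, and leave the marker pen and the tin of rivets beside it where they are.

Things in the scene. Friction and masses are not known exactly. Their poses are not given: they have to be found in the camera images.
- dustbox: Green sheet-metal downdraft (dust) box, fixed to the table, open on top, left or right of the robot. Outside 290 x 176 x 106 mm (its x, y, z), walls 5 mm; inside 280 mm long and 166 mm wide. Origin at the centre of its underside, x along its length, z up. The same both ways round; nothing in it springs or latches.
- dustbox_mouth (a point): Centre of the box's opening, level with its top (106 mm up). At each end of the box a flat lip, 4 mm thick (underside 102 mm up), reaches 45 mm inwards from the end wall over the full width, so the opening is 190 mm long (box x from -95 to +95 mm) and 166 mm wide. No lips along the sides. Axes as the box's.
- dustbox_seat (a point): Centre of the ledge frame inside the box, at the height of the ledges' top face (70 mm above the table, 32 mm below the lips' undersides). Ledges run all round, 45 mm wide at the ends and 22 mm along the sides; the grille's underside rests here. Deeper down lies a white pleated filter. Axes as the box's.
- grille_center (a point): Centre of the grille's plate: rigid slotted aluminium, 220 mm long (x), 150 mm wide (y), 6 mm thick, 0.35 to 0.7 kg, balanced about its middle, the same both ways round. The point lies 3 mm above the underside; z is the normal, towards the handle. It starts flat on the table, handle up, on the other side of the robot from the box. Seated, the point is 73 mm above the table.
- grille_handle (a point): Centre of the grille's black handle bar, 44 mm above the plate's centre, axes as the plate's. Rigid straight bar along y: 12 mm thick (x, the way to pinch it), 80 mm long (y), 16 mm high (its top 55 mm above the plate's underside), on two legs 60 mm apart inside, with 33 mm free between bar and plate.
- marker: Bystander: black felt marker with a red cap, 130 mm long and 17 mm thick, lying between the dust box and the grille; origin on the table under its middle.
- rivet_tin: Bystander: small open steel tin of copper rivets, 66 x 56 x 24 mm, between the dust box and the grille; origin on the table under its middle.

How it is judged:
By the outcome, as a careful person would: the job done as asked, in the order asked, and still so for the second after the job is handed in, with the robot touching nothing.
It also fails if it takes over 48 s, if anything falls off the work surface, if the arm or the gripper's body presses on something with over 40 N, if the wrist force passes 120 N, or if a joint passes its speed limit or range.

## Working session

There is one attempt and no reset: what is moved stays moved. The work goes in short steps, Python scripts to look and compute and a shell command to move; the robot and the scene stay as the last step left them, time stands still between calls to the robot, and variables do not carry over. Pictures are saved under pics/ and viewed, and the job is handed in when it is done.

```bash
ls; mkdir -p pics; python3 - <<'E'
from cell import env, viewer, ticket, search_frame
import cv2
print(env.state())
for c in ["scene","side"]:
    p,d=viewer.read_camera(c); cv2.imwrite(f"pics/{c}0.png",p)
    k=viewer.get_calibration(c); print(c,k)
    for n in ["dustbox","dustbox_mouth","dustbox_seat","grille_center","grille_handle","marker","rivet_tin"]:
        print(n,search_frame(c,n)[:2])
E
```

```text
pics
{'t': 0.0, 'joints': array([-1.05601983e-01,  4.91557026e-01,  1.55946682e+00, -2.68391949e-06,
        1.09169831e+00, -1.05610960e-01]), 'qvel': array([ 0.00128904,  0.00046781,  0.00108024, -0.00135682, -0.0005812 ,
        0.0012045 ]), 'tau': array([-9.52334158e-04, -6.12640929e+01, -2.58175153e+01,  6.92750537e-02,
        4.83079045e-02, -1.38641695e-05]), 'eef_pos': array([6.24834843e+02, 3.85248053e-02, 2.91657292e+02]), 'tcp_rot': array([-3.14046919e+00, -1.16699334e-04,  1.57080648e+00]), 'ft_force': array([ 0.51253714, -0.19125155, -0.64709243]), 'moment': array([-0.02492072,  0.01426708,  0.00651965]), 'opening': 1.0017298212026382}
scene {'fx': 514.5989742294762, 'fy': 514.5989742294762, 'cx': 326.487236573087, 'cy': 247.39051669852273, 'T': array([[ 4.42073856e-01,  7.16035495e-01, -5.40244274e-01,
         1.05173557e+03],
       [ 8.96815803e-01, -3.41355911e-01,  2.81420607e-01,
        -2.56736078e+02],
       [ 1.70915674e-02, -6.08908295e-01, -7.93056471e-01,
         8.07427817e+02],
       [ 0.00000000e+00,  0.00000000e+00,  0.00000000e+00,
         1.0000
[... 446 characters left out ...]
412132, 'cy': 239.33988039862763, 'T': array([[ 9.48641137e-01, -2.27698060e-01,  2.19621461e-01,
         3.51662856e+02],
       [-3.16138793e-01, -6.56710161e-01,  6.84680968e-01,
        -6.68242848e+02],
       [-1.16728831e-02, -7.18947396e-01, -6.94966464e-01,
         7.70225510e+02],
       [ 0.00000000e+00,  0.00000000e+00,  0.00000000e+00,
         1.00000000e+00]])}
dustbox [{'centre': [270.9, 189.5], 'p': 0.9}]
dustbox_mouth [{'centre': [275.2, 187.4], 'p': 0.58}]
dustbox_seat [{'centre': [275.6, 186.2], 'p': 0.7}]
grille_center [{'centre': [337.3, 390.3], 'p': 0.76}]
grille_handle [{'centre': [338.8, 396.7], 'p': 0.87}]
marker [{'centre': [291.8, 273.5], 'p': 0.8}]
rivet_tin []
```

View pics/scene0.png

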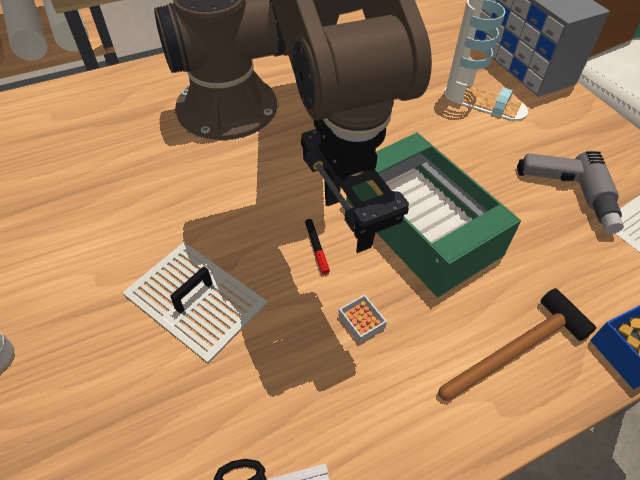

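View pics/side0.png

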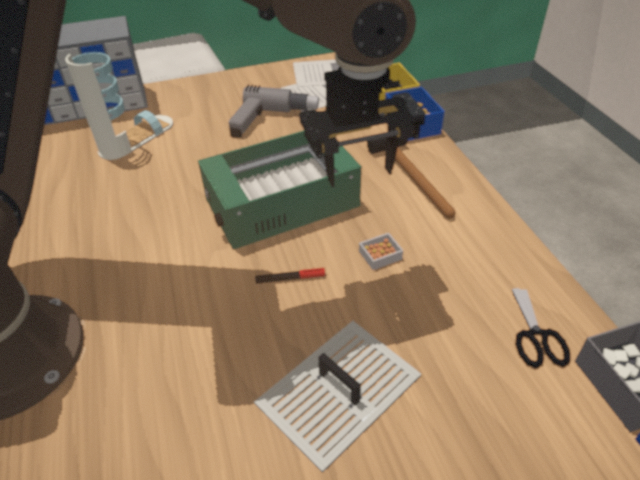

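The scene view shows the grille at (195,298), with its handle at (192,290). The box is at (440,215), with lips at its near and far ends. The marker is at (317,247) and the tin at (363,317). The tool can't tilt, so I'll pinch the bar by its ends, along plate y. That lets the plate pivot in the fingers, and I can tip it against a lip. Next I'll fit the poses from depth.

```bash
cat > h.py <<'E'
from cell import env, viewer, ticket, search_frame
import cv2, numpy as np
def cloud(c, save=None):
    k=viewer.get_calibration(c); p,d=viewer.read_camera(c)
    if save: cv2.imwrite(f"pics/{save}.png",p)
    v,u=np.mgrid[0:480,0:640]
    P=np.stack([(u-k['cx'])/k['fx']*d,(v-k['cy'])/k['fy']*d,d],-1)@k['T'][:3,:3].T+k['T'][:3,3]
    P[d<=0]=np.nan
    return p,P
def w2p(c,X,k=None):
    k=k or viewer.get_calibration(c); q=k['T'][:3,:3].T@(np.array(X)-k['T'][:3,3])
    return k['fx']*q[0]/q[2]+k['cx'],k['fy']*q[1]/q[2]+k['cy']
E
python3 - <<'E'
from h import *
for c in ["scene","side"]:
    p,P=cloud(c)
    hsv=cv2.cvtColor(p,cv2.COLOR_BGR2HSV)
    z=P[...,2]
    for (n,uv) in dict(scene=[("tin",(363,316)),("marker",(317,247))],side=[("tin",(380,250)),("marker",(291,274))])[c]: print(c,n,P[uv[1],uv[0]].round(0))
    m=(hsv[...,0]>55)&(hsv[...,0]<90)&(hsv[...,1]>90)&(abs(z-106)<6)&(abs(P[...,0])<1000)&(abs(P[...,1])<700)
    Q=P[m]; print(c,"boxtop",len(Q),np.median(Q,0).round(1),cv2.minAreaRect(Q[:,:2].astype(np.float32)), np.percentile(Q[:,2],[5,50,95]))
    m2=(hsv[...,1]<60)&(abs(z-6)<6)&(P[...,1]<-100)&(P[...,1]>-500)&(P[...,0]>300)&(P[...,0]<900)
    m2=cv2.morphologyEx(m2.astype(np.uint8),cv2.MORPH_OPEN,np.ones((3,3)))
    n,l,s,_=cv2.connectedComponentsWithStats(cv2.morphologyEx(m2,cv2.MORPH_CLOSE,np.ones((9,9))))
    i=1+np.argmax(s[1:,4]); Q=P[(l==i)&(m2>0)&(z>3)]; print(c,"grille",len(Q),np.median(Q[:,2]),cv2.minAreaRect(Q[:,:2].astype(np.float32)))
    g=np.array(cv2.minAreaRect(Q[:,:2].astype(np.float32))[0])
    m3=(abs(z-53)<6)&(np.hypot(P[...,0]-g[0],P[...,1]-g[1])<90)
    Q=P[m3]; print(c,"handle",len(Q),Q.mean(0).round(1),cv2.minAreaRect(Q[:,:2].astype(np.float32)))
E
```

```text
scene tin [676.  16.  13.]
scene marker [505.   7.  18.]
scene boxtop 3940 [642.4 240.6 107.1] ((540.0806884765625, 228.36984252929688), (290.71600341796875, 179.04000854492188), 8.162773132324219) [102.65301303 107.1498157  109.27991679]
scene grille 6280 6.927587748432927 ((504.9521484375, -239.64706420898438), (222.58558654785156, 150.82525634765625), 25.8559513092041)
scene handle 386 [ 506.7 -239.8   54.4] ((505.27581787109375, -240.02725219726562), (14.723895072937012, 80.32487487792969), 25.382532119750977)
side tin [681.  16.  12.]
side marker [499.   7.  17.]
  return _methods._mean(a, axis=axis, dtype=dtype,
  ret = um.true_divide(
Traceback (most recent call last):
IndexError: index -1 is out of bounds for axis 0 with size 0
```

Box: centre (540,228), yaw 8.2°, measured 291x179 against 290x176 given. Grille: centre (505,-240), yaw 25.5°, measured 222x151, and the handle agrees. I'll cross-check with the side camera, then turn the jaws along the bar and move above it.

```bash
python3 -m inch '{"hand":[1,1,1,1,1,1,1,1],"delta_pos":[[0,0,0],[0,0,0],[0,0,0],[0,0,0],[0,0,0],[0,0,0],[0,0,0],[0,0,0]],"turn":[0.141,0.141,0.141,0.141,0.141,0.141,0.14,0.14]}'
python3 -m inch '{"hand":[1,1,1,1,1,1,1,1,1,1,1],"delta_pos":[[-2.12,1.65,0],[-2.12,1.65,0],[-2.12,1.65,0],[-2.12,1.65,0],[-2.12,1.65,0],[-2.12,1.65,0],[-2.12,1.65,0],[-2.12,1.65,0],[-2.12,1.65,0],[-2.12,1.65,0],[0,0,0]],"turn":[0,0,0,0,0,0,0,0,0,0,0]}'
python3 - <<'E'
from h import *
p,P=cloud("side","side1"); p,P=cloud("wrist","wrist1"); p,P=cloud("scene","scene1")
hsv=cv2.cvtColor(p,cv2.COLOR_BGR2HSV); z=P[...,2]
for c in ["scene","side","wrist"]:
    p,P=cloud(c); hsv=cv2.cvtColor(p,cv2.COLOR_BGR2HSV); z=P[...,2]
    b=(abs(P[...,0]-540)<220)&(abs(P[...,1]-228)<160)&(abs(z-107)<5)&(hsv[...,1]>60)
    if c!="wrist":
        Q=P[b]; print(c,len(Q),cv2.minAreaRect(Q[:,:2].astype(np.float32)))
    m3=(abs(z-54)<7)&(np.hypot(P[...,0]-505,P[...,1]+240)<70)
    Q=P[m3]; 
    if len(Q): print(c,"handle",len(Q),Q.mean(0).round(1),cv2.minAreaRect(Q[:,:2].astype(np.float32)))
E
```

```text
t: 1.7
eef_pos: [625.0, 0.0, 292.3]
tcp_rot: [3.142, -0.0, 0.439]
ft_force: [0.4, -0.3, 0.6]
opening: 1.005
t: 2.8
eef_pos: [503.6, -242.3, 292.3]
tcp_rot: [3.141, 0.0, 0.442]
ft_force: [0.1, 0.9, -0.2]
opening: 1.0
scene 4531 ((539.0872802734375, 228.9097442626953), (293.1653137207031, 180.04698181152344), 7.920259475708008)
scene handle 381 [ 507.2 -240.6   54.6] ((505.40887451171875, -239.69906616210938), (14.397542953491211, 80.2916488647461), 26.511409759521484)
side 1020 ((458.3036804199219, 216.9847412109375), (122.5952377319336, 180.388427734375), 8.360565185546875)
side handle 487 [ 506.5 -242.3   54.9] ((506.9761962890625, -240.0713653564453), (13.799860000610352, 80.6559829711914), 26.1278133392334)
wrist handle 1686 [ 505.2 -240.7   54.5] ((504.4377136230469, -240.80935668945312), (12.449020385742188, 79.91983795166016), 26.19400405883789)
```

```bash
python3 -m inch '{"hand":[1,1,1,1,1,1,1,1],"delta_pos":[[0.17,-0.08,2.5],[0,0,3],[0,0,3],[0,0,3],[0,0,3],[0,0,2.5],[0,0,1.6],[0,0,0]],"turn":[-0.015,0,0,0,0,0,0,0]}'
python3 - <<'E'
from h import *
print(env.state()['eef_pos'])
p,P=cloud("side","side2");p,P=cloud("wrist","wrist2")
import subprocess
a=cv2.imread("pics/side2.png");b=cv2.imread("pics/wrist2.png");cv2.imwrite("pics/m2.png",cv2.resize(np.hstack([a,b]),(800,300)))
E
```

```text
t: 3.9
eef_pos: [505.6, -237.7, 104.4]
tcp_rot: [-3.139, 0.002, 0.461]
ft_force: [0.4, 0.7, 0.1]
opening: 1.002
[ 505.55317481 -237.68773379  104.35884674]
```

View pics/m2.png

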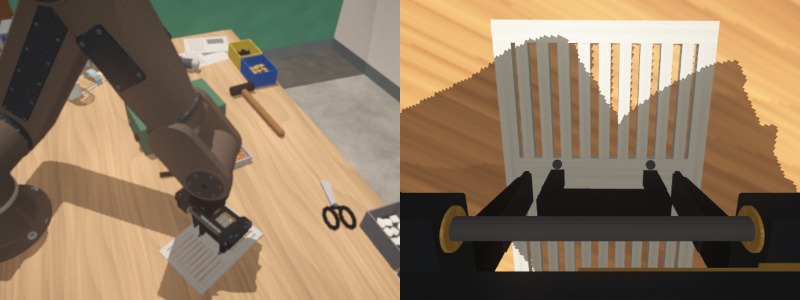

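The fingers straddle the bar (wrist picture, about x 540–670, right half). I'll shift 2 mm, close and lift.

```bash
python3 -m inch '{"hand":[1,0,0,0,0,0,0,0,0],"delta_pos":[[-0.2,0,-0.1],[0,0,0],[0,0,0],[0,0,0],[0,0,0],[0,0,0],[0,0,0],[0,0,0],[0,0,0]],"turn":[0,0,0,0,0,0,0,0,0]}'
python3 -m inch '{"hand":[0,0,0,0,0,0],"delta_pos":[[0,0,-1],[0,0,-1.5],[0,0,-1.5],[0,0,-1],[0,0,0],[0,0,0]],"turn":[0,0,0,0,0,0]}'
python3 - <<'E'
from h import *
p,P=cloud("side","side3");p,P=cloud("scene","scene3")
a=cv2.imread("pics/side3.png");b=cv2.imread("pics/scene3.png");cv2.imwrite("pics/m3.png",cv2.resize(np.hstack([a,b]),(800,300)))
E
```

```text
t: 4.9
eef_pos: [504.2, -239.8, 107.9]
tcp_rot: [3.141, -0.001, 0.46]
ft_force: [-0.3, 0.9, 6.7]
opening: 0.837
t: 5.5
eef_pos: [503.9, -239.5, 157.1]
tcp_rot: [-3.141, 0.0, 0.46]
ft_force: [0.1, 0.1, -4.5]
opening: 0.84
```

View pics/m3.png

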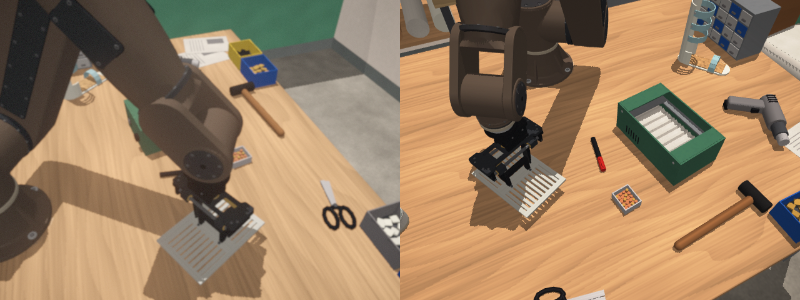

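Held (opening 0.84 = 80 mm; about 0.46 kg). I'll raise it and align it with the box yaw, then re-measure the unobstructed box.

```bash
python3 -m inch '{"hand":[0,0,0,0,0,0,0,0,0],"delta_pos":[[0,0,-1.5],[0,0,-2],[0,0,-2],[0,0,-2],[0,0,-2],[0,0,-2],[0,0,-1.5],[0,0,0],[0,0,0]],"turn":[0,0.08,0.08,0.08,0.08,0,0,0,0]}'
python3 - <<'E'
from h import *
for c in ["scene","side"]:
    p,P=cloud(c); hsv=cv2.cvtColor(p,cv2.COLOR_BGR2HSV); z=P[...,2]
    b=(abs(P[...,0]-540)<220)&(abs(P[...,1]-228)<160)&(abs(z-107)<5)&(hsv[...,1]>60)
    Q=P[b]; print(c,len(Q),cv2.minAreaRect(Q[:,:2].astype(np.float32)))
    # grille plane
    st=env.state(); e=st['eef_pos']
    g=(np.hypot(P[...,0]-e[0],P[...,1]-e[1])<150)&(abs(z-(e[2]-103))<15)&(hsv[...,1]<70)
    Q=P[g]
    if len(Q)>100:
        A=np.c_[Q[:,:2]-e[:2],np.ones(len(Q))]; s=np.linalg.lstsq(A,Q[:,2]-e[2],rcond=None)[0]
        print("plate",len(Q),s,cv2.minAreaRect(Q[:,:2].astype(np.float32)),e,st['tcp_rot'])
E
```

```text
t: 6.5
eef_pos: [503.8, -239.4, 286.3]
tcp_rot: [-3.141, 0.001, 0.14]
ft_force: [-0.5, -0.5, -5.2]
opening: 0.84
scene 4540 ((539.1534423828125, 228.61724853515625), (292.6890563964844, 180.15780639648438), 8.055803298950195)
plate 6888 [-4.95432395e-03  1.59933061e-03 -1.00540261e+02] ((504.3536682128906, -238.8061065673828), (223.2501678466797, 150.3619384765625), 7.652079105377197) [ 503.69497244 -239.38892164  285.97684026] [-3.14035827e+00  1.34259462e-03  1.39711481e-01]
side 927 ((463.4753723144531, 218.65609741210938), (130.5553741455078, 183.11744689941406), 9.011417388916016)
plate 10666 [ 5.21595854e-04  2.36664312e-03 -1.01288927e+02] ((505.9295349121094, -238.6210174560547), (221.4044647216797, 152.8543243408203), 7.623363018035889) [ 503.72981293 -239.40622599  285.93123659] [-3.14026993e+00  1.51643127e-03  1.39767082e-01]
```

Box re-measured: (539.2, 228.7), yaw 8.06°. The plate is level, its top 101 mm below the TCP. I'll carry it to box x = +30 mm, above the box.

```bash
python3 -m inch '{"hand":[0,0,0,0,0,0,0,0,0,0,0,0,0,0,0,0,0,0,0,0],"delta_pos":[[0.3,-1.0,0],[0.6,-2,0],[0.7,-2.6,0],[0.7,-2.6,0],[0.7,-2.6,0],[0.7,-2.6,0],[0.7,-2.6,0],[0.7,-2.6,0],[0.7,-2.6,0],[0.7,-2.6,0],[0.7,-2.6,0],[0.7,-2.6,0],[0.7,-2.6,0],[0.7,-2.6,0],[0.7,-2.6,0],[0.7,-2.6,0],[0.7,-2.6,0],[0.7,-2.6,0],[0.6,-2,0],[0.3,-1,0]],"turn":[0,0,0,0,0,0,0,0,0,0,0,0,0,0,0,0,0,0,0,0]}'
python3 -m inch '{"hand":[0,0,0],"delta_pos":[[0,0.1,0],[0,0,0],[0,0,0]],"turn":[0,0,0]}'
cat >> h.py <<'E'
def rel():
    st=env.state(); e=st['eef_pos']; y=.1407; c,s=np.cos(y),np.sin(y)
    d=e[:2]-np.array([538.5,228.0])
    print("t",round(st['t'],2),"box xy",(c*d[0]+s*d[1]).round(1),(-s*d[0]+c*d[1]).round(1),"under z",(e[2]-107).round(1),"yaw",st['tcp_rot'][2].round(3),"F",st['ft_force'].round(1),"M",st['moment'].round(2),"op",round(st['opening'],3))
def plate(c,zlo=-40,zhi=40,R=125):
    p,P=cloud(c); hsv=cv2.cvtColor(p,cv2.COLOR_BGR2HSV); z=P[...,2]; e=env.state()['eef_pos']
    y=.1407; X=(P[...,0]-539.1)*np.cos(y)+(P[...,1]-228.6)*np.sin(y); Y=-(P[...,0]-539.1)*np.sin(y)+(P[...,1]-228.6)*np.cos(y)
    return p,X,Y,z,hsv
E
python3 -c "
from h import *
rel(); cloud('scene','scene4'); cloud('side','side4')
a=cv2.imread('pics/side4.png');b=cv2.imread('pics/scene4.png');cv2.imwrite('pics/m4.png',cv2.resize(np.hstack([a,b]),(800,300)))
"
```

```text
t: 8.6
eef_pos: [565.9, 251.9, 286.4]
tcp_rot: [-3.142, 0.001, 0.141]
ft_force: [0.6, -0.4, -4.7]
opening: 0.839
t: 8.9
eef_pos: [566.5, 248.0, 287.2]
tcp_rot: [3.141, 0.0, 0.139]
ft_force: [-0.6, 1.0, -4.8]
opening: 0.839
t 8.9 box xy 30.5 15.9 under z 180.2 yaw 0.139 F [-0.6  1.  -4.8] M [-0.01  0.09 -0.02] op 0.839
```

View pics/m4.png

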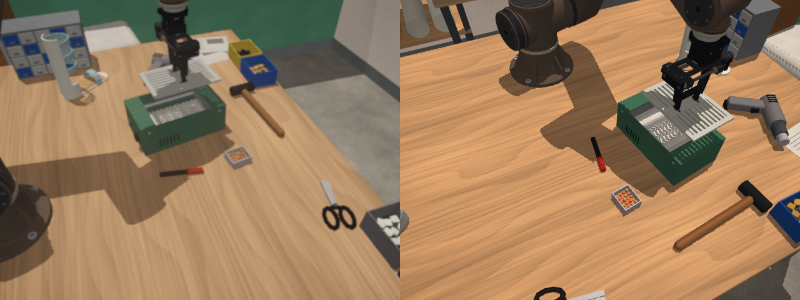

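I overshot 16 mm in box y, by my row sum. I'll correct that and lower to just above the lips.

```bash
python3 -m inch '{"hand":[0,0,0,0,0,0],"delta_pos":[[0,0.8,1],[0,0.8,2],[0,0,2],[0,0,1.2],[0,0,0],[0,0,0]],"turn":[0,0,0,0,0,0]}'
python3 - <<'E'
from h import *
for i in range(2):
    rel(); 
    for c in ["scene","side"]:
        p,X,Y,z,hsv=plate(c); cv2.imwrite(f"pics/{c}5.png",p)
        e=env.state()['eef_pos'][2]
        g=(abs(z-(e-101))<8)&(hsv[...,1]<70)&(abs(X-30)<130)&(abs(Y)<95)
        Q=np.c_[X[g],Y[g],z[g]]; s=np.linalg.lstsq(np.c_[Q[:,:2]-[30,0],np.ones(len(Q))],Q[:,2],rcond=None)[0]
        print(c,len(Q),s,cv2.minAreaRect(Q[:,:2].astype(np.float32)))
E
```

```text
t: 9.6
eef_pos: [569.1, 232.9, 225.5]
tcp_rot: [3.142, -0.0, 0.14]
ft_force: [-0.9, -0.3, -4.0]
opening: 0.841
t 9.6 box xy 31.0 0.6 under z 118.5 yaw 0.14 F [-0.9 -0.3 -4. ] M [ 0.06  0.17 -0.02] op 0.841
scene 5592 [-2.08153077e-03  4.17719660e-03  1.24283220e+02] ((30.589187622070312, -0.5645828247070312), (153.57676696777344, 222.28170776367188), 89.76481628417969)
side 4421 [2.38808264e-03 2.40801289e-03 1.24229818e+02] ((33.276153564453125, -0.03790283203125), (156.2153778076172, 221.78709411621094), 89.71825408935547)
t 9.7 box xy 31.1 0.8 under z 119.1 yaw 0.14 F [ 0.  -0.3 -4.9] M [ 0.03  0.09 -0.04] op 0.839
scene 5607 [-4.81080687e-04  2.99855598e-03  1.24876166e+02] ((30.55847930908203, -0.10748291015625), (153.6839141845703, 222.9092254638672), 89.74778747558594)
side 4431 [2.45220759e-03 3.10572567e-03 1.24465309e+02] ((33.349143981933594, -1.0943069458007812), (156.24725341796875, 222.8850555419922), 89.19166564941406)
```

The plate is level at box (30.6, -0.3), underside 118 mm. Next I'll lower the far end onto the far lip so it tips.

```bash
python3 -m inch '{"hand":[0,0,0,0,0,0,0,0],"delta_pos":[[0,0,0.5],[0,0,0.5],[0,0,0.3],[0,0,0.3],[0,0,0.2],[0,0,0.2],[0,0,0],[0,0,0]],"turn":[0,0,0,0,0,0,0,0]}'
cat > look.py <<'E'
from h import *
import sys
n=sys.argv[1]; rel(); ims=[]
for c in ["side","scene"]:
    p,X,Y,z,hsv=plate(c); cv2.imwrite(f"pics/{c}{n}.png",p); ims.append(p)
    e=env.state()['eef_pos'][2]
    bx=float(sys.argv[2])
    lo=float(sys.argv[3]) if len(sys.argv)>3 else 66
    g=(abs(z-(e-101))<32)&(z>lo)&(hsv[...,1]<70)&(abs(X-bx)<115)&(abs(Y)<78)
    Q=np.c_[X[g],Y[g],z[g]]
    for i in range(6):
        s=np.linalg.lstsq(np.c_[Q[:,:2]-[bx,0],np.ones(len(Q))],Q[:,2],rcond=None)[0]
        r=abs(Q[:,2]-np.c_[Q[:,:2]-[bx,0],np.ones(len(Q))]@s); Q=Q[r<max(2.5,12-3*i)]
    print(c,len(Q),"slopes",s[:2].round(3),"top z at bx",s[2].round(1),"X",np.percentile(Q[:,0],[.5,99.5]).round(1),"Y",np.percentile(Q[:,1],[.5,99.5]).round(1))
a=np.hstack([ims[0][60:360,100:500],ims[1][60:360,240:640]]); cv2.imwrite(f"pics/m{n}.png",a)
E
python3 look.py 6 30
```

```text
t: 10.6
eef_pos: [568.5, 233.1, 205.3]
tcp_rot: [3.142, 0.0, 0.14]
ft_force: [-4.1, -0.7, 0.6]
opening: 0.839
t 10.6 box xy 30.4 0.8 under z 98.3 yaw 0.14 F [-4.1 -0.7  0.6] M [-0.03  0.62  0.02] op 0.839
side 3426 slopes [ 0.133 -0.003] top z at bx 103.7 X [-72.3 143.6] Y [-76.   74.7]
scene 4383 slopes [0.131 0.001] top z at bx 104.5 X [-73.3 143.6] Y [-75.6  74.5]
```

View pics/m6.png

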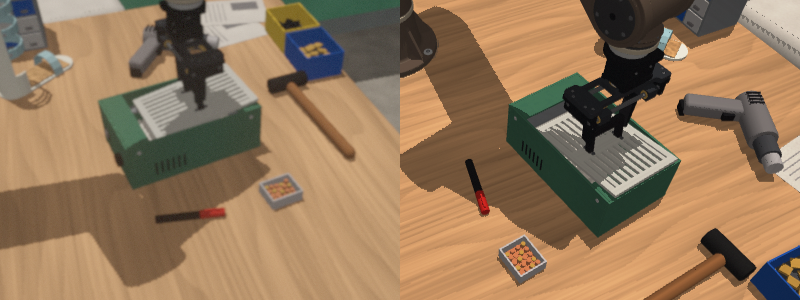

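It tipped as planned, slope 0.13 with the near end below lip level. I'll tip slightly more, then slide the near end under the near lip.

```bash
python3 -m inch '{"hand":[0,0,0,0,0,0,0,0,0,0,0],"delta_pos":[[0,0,0.2],[0,0,0.1],[-0.5,0,0],[-0.8,0,0],[-0.8,0,0],[-0.8,0,0],[-0.8,0,0],[-0.5,0,0],[-0.3,0,0],[0,0,0],[0,0,0]],"turn":[0,0,0,0,0,0,0,0,0,0,0]}'
python3 look.py 7 -10
```

```text
t: 11.8
eef_pos: [524.5, 226.8, 202.3]
tcp_rot: [-3.142, -0.0, 0.14]
ft_force: [-0.3, -1.2, -4.7]
opening: 0.836
t 11.8 box xy -14.1 0.8 under z 95.3 yaw 0.14 F [-0.3 -1.2 -4.7] M [0.07 0.1  0.05] op 0.836
side 2967 slopes [ 0.175 -0.003] top z at bx 101.1 X [-85.2 100.7] Y [-75.7  74.6]
scene 3865 slopes [0.173 0.   ] top z at bx 102.2 X [-106.8   99.9] Y [-75.5  74.5]
```

View pics/m7.png

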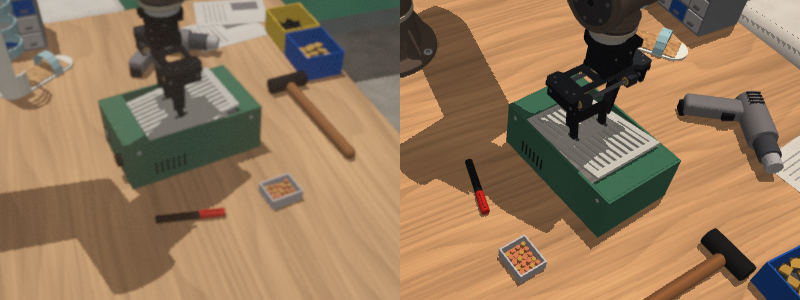

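```bash
python3 -m inch '{"hand":[0,0,0,0,0,0,0,0],"delta_pos":[[-0.5,0,0],[-0.6,0,0],[0,0,0],[0,0,0.4],[0,0,0.4],[0,0,0.3],[0,0,0],[0,0,0]],"turn":[0,0,0,0,0,0,0,0]}'
python3 look.py 8 -20
```

```text
t: 12.7
eef_pos: [513.4, 225.2, 191.1]
tcp_rot: [3.142, 0.0, 0.14]
ft_force: [1.1, -0.3, -3.4]
opening: 0.84
t 12.7 box xy -25.2 0.8 under z 84.1 yaw 0.14 F [ 1.1 -0.3 -3.4] M [ 0.12  0.06 -0.03] op 0.84
side 1902 slopes [ 0.121 -0.005] top z at bx 90.8 X [-70.2  89.1] Y [-74.3  74.2]
scene 3589 slopes [ 0.127 -0.   ] top z at bx 91.3 X [-110.9   87.6] Y [-75.   74.8]
```

View pics/m8.png

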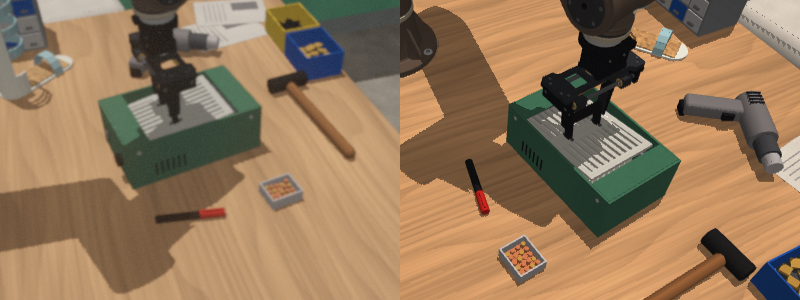

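The near end is resting on its ledge and the far end is clear of the far lip, X≈88 against 95. I'll keep lowering.

```bash
python3 -m inch '{"hand":[0,0,0,0,0,0,0],"delta_pos":[[0,0,0.3],[0,0,0.3],[0,0,0.3],[0,0,0.3],[0,0,0.1],[0,0,0],[0,0,0]],"turn":[0,0,0,0,0,0,0]}'
python3 look.py 9 -25
```

```text
t: 13.5
eef_pos: [513.1, 225.2, 178.1]
tcp_rot: [3.141, 0.001, 0.14]
ft_force: [0.2, -0.4, -2.5]
opening: 0.84
t 13.5 box xy -25.5 0.8 under z 71.1 yaw 0.14 F [ 0.2 -0.4 -2.5] M [ 0.02  0.19 -0.04] op 0.84
side 853 slopes [-0.173 -0.008] top z at bx 88.9 X [-139.6   71.1] Y [-77.2  76.2]
scene 3061 slopes [ 0.004 -0.   ] top z at bx 77.6 X [-113.    80.1] Y [-63.2  75. ]
```

```bash
python3 -m inch '{"hand":[0,0,0,0,0,0,0,0],"delta_pos":[[0.3,0,0.05],[0.5,0,0],[0.6,0,0],[0.6,0,0],[0.4,0,0],[0.15,0,0],[0,0,0],[0,0,0]],"turn":[0,0,0,0,0,0,0,0]}'
python3 look.py 10 0 72
```

```text
t: 14.4
eef_pos: [538.9, 228.8, 177.9]
tcp_rot: [-3.142, -0.001, 0.14]
ft_force: [0.8, -0.6, -2.0]
opening: 0.837
t 14.4 box xy 0.5 0.8 under z 70.9 yaw 0.14 F [ 0.8 -0.6 -2. ] M [-0.12  0.24 -0.03] op 0.837
side 2180 slopes [ 0.004 -0.002] top z at bx 76.8 X [-81.7 110.7] Y [-47.2  75.3]
scene 2757 slopes [-0.     0.002] top z at bx 77.5 X [-109.9   79.3] Y [-63.1  75. ]
```

View pics/m10.png

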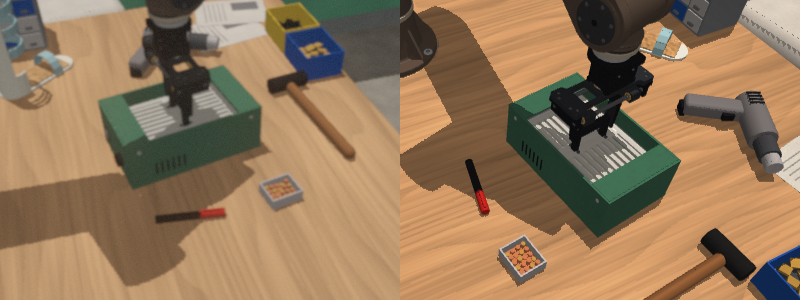

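It is level, the visible plate ends are at about -110 and +111, and both are under the lips. Releasing and retreating.

```bash
python3 -m inch '{"hand":[0.9,1,1,1,1,1,1,1],"delta_pos":[[0,0,0],[0,0,0],[0,0,0],[0,0,0],[0,0,0],[0,0,0],[0,0,0],[0,0,0]],"turn":[0,0,0,0,0,0,0,0]}'
python3 -m inch '{"hand":[1,1,1,1,1,1,1,1],"delta_pos":[[0,0,-0.5],[0,0,-1],[0,0,-2],[0,0,-3],[0,0,-3],[0,0,-3],[0,0,-1],[0,0,0]],"turn":[0,0,0,0,0,0,0,0]}'
python3 - <<'E'
from h import *
rel()
P={}
for c in ["scene","side","wrist"]:
    p,X,Y,z,hsv=plate(c); cv2.imwrite(f"pics/{c}11.png",p); P[c]=p
    h=(abs(z-124)<5)&(abs(X)<60)&(abs(Y)<60)
    r=cv2.minAreaRect(np.c_[X[h],Y[h]].astype(np.float32)) if h.sum()>5 else None
    g=(abs(z-76)<4)&(abs(X)<138)&(abs(Y)<82)&(hsv[...,1]<70)&(hsv[...,2]>100)
    Q=np.c_[X[g],Y[g],z[g]]
    s=np.linalg.lstsq(np.c_[Q[:,:2],np.ones(len(Q))],Q[:,2],rcond=None)[0]
    t=(z>95)&(z<115)&(abs(X)<200)&(abs(Y)<130)&(hsv[...,1]>60); b=cv2.minAreaRect(np.c_[X[t],Y[t]].astype(np.float32)) if t.sum()>5 else None
    print(c,"handle",h.sum(),r,"plate",len(Q),s.round(4),"X",np.percentile(Q[:,0],[.5,99.5]).round(1),"Y",np.percentile(Q[:,1],[.5,99.5]).round(1),"boxtop",b)
cv2.imwrite("pics/m11.png",np.hstack([P["wrist"][::1,::1][:, :][0:480:1][:, :][::2,::2],P["side"][60:300,100:420]]))
E
```

```text
t: 15.3
eef_pos: [538.6, 228.8, 177.8]
tcp_rot: [3.142, -0.0, 0.14]
ft_force: [-0.3, -0.5, 0.8]
opening: 0.999
t: 16.1
eef_pos: [538.7, 228.9, 314.3]
tcp_rot: [-3.141, -0.003, 0.14]
ft_force: [0.8, -0.0, 0.1]
opening: 0.999
t 16.1 box xy 0.3 0.8 under z 207.3 yaw 0.14 F [ 0.8 -0.   0.1] M [0.07 0.11 0.02] op 0.999
scene handle 283 ((-0.7730627059936523, -0.7673149108886719), (14.305479049682617, 80.48477935791016), 0.6799637079238892) plate 3392 [-6.00000e-04  0.00000e+00  7.70409e+01] X [-110.1   79. ] Y [-60.4  76.4] boxtop ((0.1819000244140625, 0.04888153076171875), (292.1477966308594, 179.79739379882812), 0.02349088527262211)
side handle 181 ((0.5104703903198242, -2.0717239379882812), (80.63877868652344, 12.966838836669922), 89.31378173828125) plate 2786 [ 2.00000e-03 -7.00000e-04  7.62395e+01] X [-81.7 109.4] Y [-46.5  81.2] boxtop ((2.8448486328125, 0.6054840087890625), (291.8572998046875, 183.37510681152344), 0.038846299052238464)
wrist handle 2257 ((-1.6684436798095703, -0.5799102783203125), (80.01895141601562, 12.456070899963379), 89.88896942138672) plate 33842 [ 8.00000e-04 -9.00000e-04  7.58866e+01] X [-108.8   95.9] Y [-75.1  73.9] boxtop ((-1.1720123291015625, -0.46868133544921875), (176.51968383789062, 288.8827209472656), 89.99246215820312)
```

View pics/m11.png

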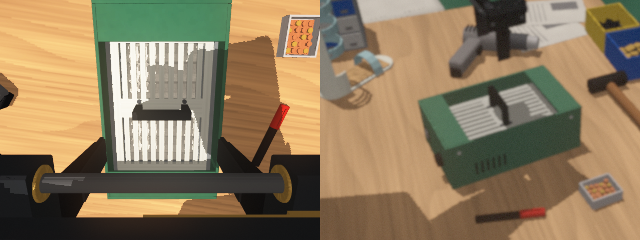

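View pics/scene11.png

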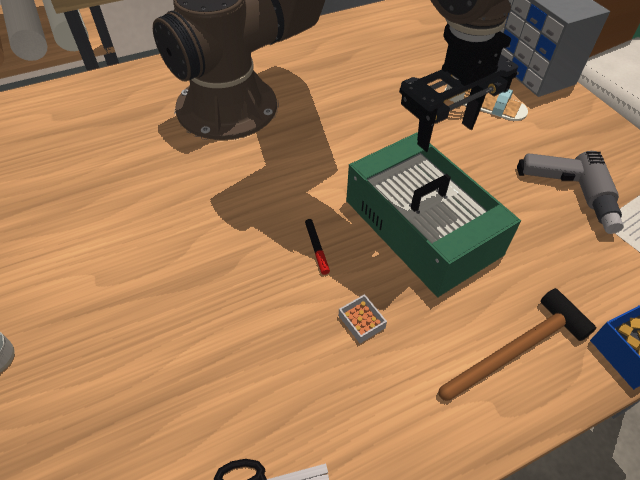

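The grille lies flat with its top at 76 mm, and the handle is about 1 mm from the box centre. In the scene picture the marker (317,247) and the tin (363,317) haven't moved. Handing in.

```bash
python3 -c "
from cell import ticket
print(ticket.job_done())"
```

```text
the job is handed in; nothing more can be done
None
```

The grille is back in the green dust box, lying flat on the ledges with both ends under the lips. I handed the job in at about 16 s of the 48 s.

**How it was done:** The tool can't tilt, so I pinched the handle bar by its ends, which let the plate pivot in the fingers. I tipped the grille against the far lip and slid its near end under the near lip. Then I lowered the far end past the far lip, slid it back to centre, let go and lifted clear.

**Last checks:**
- **Height and level:** the top face measured 76–77 mm above the table in all three cameras (76 mm expected), with a tilt of 0.2 % or less.
- **Centring:** the handle is about 0.5–1 mm from the box centre along its length by the wrist and scene cameras. The side camera disagrees slightly at about 2.3 mm.
- **Yaw:** within about 0.7° of the box.
- **Ends under the lips:** the plate spans about ±110 mm, against lip edges at ±95 mm.
- **Forces:** at most 7 N in the readings I took.
- **Gripper:** open and about 14 cm above the handle, touching nothing.
- **Marker and tin:** where they were at the start, judged by eye from the scene picture.

**One slip:** the carry overshot by 16 mm above the box, because I added up the rows wrongly. I corrected it before lowering, and nothing was touched.

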